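# Flick the refill reminder wheel back to red

## Robot

A 6-joint arm with a two-finger parallel gripper is mounted at the origin on the work surface. World frame = base frame: x ahead of the robot, y to its left, z up, the work surface at z = 0. Lengths are in m, angles in degrees, forces in N, time in s.
With the tool pointing down it reaches from about 0.4 to 0.825 m from the base axis. Payload 7 kg.
Tool frame: the origin (TCP) lies midway between the tips of the shut fingers; the grasp point (between the pads) lies r.tcp_to_grasp behind it (r.tcp_to_grasp is the distance from the TCP to the grasp point, in m); x points along the fingers, y is the direction in which the jaws open and shut, and the axes are right-handed (so a half turn about x gives the same grasp; the last joint's range is limited). The gripper opens to 88 mm and grips with 3 to 60 N. Pads are 19 mm wide; open, the fingers measure 130 mm over their backs; the gripper's body (78 mm by 193 mm) begins 47 mm behind the grasp point.
Start: joints at [81.767, 20.546, 0.682, 0, -70.136, -16.507], TCP at [0.282, 0.613, 0.227] pointing down, gripper open.
Joint ranges: [-176.03, 176.03], [-82.01, 121.73], [-58.28, 71.71], [-173.87, 95.51], [-174.79, -0.11], [-173.66, 173.66]. Speed limits (degrees/s): [136.94, 136.94, 172.46, 180, 180, 180].

## Interface

Orientations are given as [roll, pitch, yaw] about the fixed x, y, z axes, in that order (R = Rz(yaw) Ry(pitch) Rx(roll)).
In Python, from plant import r gives the robot as it stands.
- The arm moves only by the tool carry_out, never from a script. Its argument "moves" is a list of rows, each a list of 7 numbers: the shift along the world's x, y, z in mm, then the turn, a rotation vector about the world's x, y, z in rad, then the opening in per cent of the stroke, from 0 (shut) to 100 (fully open). In form: [[x, y, z, wx, wy, wz, claw], ...]. A call has 1 to 5 rows; each row is the pose to reach, as a shift and turn from the pose commanded when the call began; what a row does not reach only later rows make up. A row lasts 1/10 s, in which the tool goes at most 50 mm and 8.59 degrees, less where a joint would pass 70% of its speed; a pose out of reach is approached as far as the arm can. A call with a gripper value outside its range is refused whole. The fingers move at their own pace and stop on an object; "squeeze" is the grip in N (left out, the last holds). Time passes only in rows, so rows that repeat a pose let the fingers close. It gives the time, the measured TCP pose, the force and the opening at its end, in the units of the state.
- r.get_state(): the state, without advancing time (a new reading comes with each control period).
- r.capture(name): name is "scene" or "top"; returns the picture (400x640x3 uint8, blue, green, red); there is no depth.
- r.camera_params(name): a dict with "K" (3x3 intrinsics, pixels), "D" ([k1, k2, p1, p2, k3] as OpenCV has them; the pictures are not rectified), "rvec" (rotation vector, rad) and "tvec" (3), from world to camera coordinates, as OpenCV has them. Camera axes: x right, y down, z forward; pixel columns grow to the right and rows downward; lengths in m; the calibration is good to about 2 mm. A picture is of the moment at which its call begins. camera_params takes no time and is no camera call.
- r.close_job(): hands the job in, once; it reports no verdict.
The state is a dict: "time_s": time; "joints": joint angles; "qd": joint speeds; "joint_torque": joint torques, N m; "tcp_pos": TCP position; "eef_rot": TCP orientation; "contact_force": force on the tool from outside, world axes, zero at the start; "moment": the same for the moment, N m; "gripper_width": finger opening in m.
Only numpy, scipy, OpenCV 4.12 (cv2) and the standard library are available. Lean on these libraries where they do the work, as an engineer would, in place of code of your own. Each camera call takes 0.05 s, during which the arm holds its last target. There are 200 camera calls.

## Task

The blue jar has just been refilled, so set the refill reminder on the table: with a fingertip, flick the ribbed wheel round clockwise (seen from above), click by click, until its red rib has clicked in at the yellow pointer, and stop there without letting the wheel click past it. Nothing is to be picked up: leave the two jars, the shoehorn and the three brushes as they stand.

Things in the scene. Friction and masses are not known exactly. Their poses are not given: they have to be found in the camera images.
- reminder: Refill reminder, screwed to the table (cannot move): a grey base plate 14 mm thick (-75 to +95 mm along its own x, +-70 mm along its y), on it a black round pedestal 104 mm across up to 24 mm high that carries the click wheel. Origin: on the table surface exactly below the wheel's vertical axis; z up; x points from the axis to the yellow pointer.
- pointer (a point): Tip of the yellow pointer, a pointed bar standing on the base plate at the wheel's edge, 64 mm from the wheel axis along the base's x; 10 mm wide behind its point (at most 18 mm), from 14 to 36 mm above the table, reaching out to 97 mm from the axis. This point is its tip at the top.
- wheel (a joint): Click wheel's angle, rad: 0 with the red rib at the pointer, growing clockwise seen from above. It rests only at multiples of 1.047 (6 clicks a turn); starts 2 to 4 clicks short (-2.09 to -4.19). A rib gives way at about 4 N; past halfway (30 deg) the damped wheel turns on by itself within a second to the next click (or, with the finger still between ribs, when freed) and stays; short of that it springs back. It does not coast. No end stop.
- wheel_centre (a point): Centre of the wheel's white disc, on the vertical axis, at the disc's top face, 34 mm above the table. The disc is 92 mm across, with a low steel hub (28 mm across, up to 40 mm above the table). Six upright radial ribs stand round its edge every 60 deg, one red, five black. At every click one rib is in line with the pointer, so gaps are centred 30 deg (plus multiples of 60) from that line.
- red_rib (a point): Top of the red rib, 48 mm from the wheel axis, 50 mm above the table. Every rib is 8 mm thick, reaches from 36 to 60 mm from the axis and from 26 to 50 mm above the table, so it rises 16 mm above the disc and sticks out 14 mm beyond its edge. The gaps between ribs are about 43 mm wide at 52 mm from the axis.
- blue_jar: Blue plastic storage jar with a twist cap, 80 mm in diameter, 125 mm tall, loose. Origin: centre of its underside.
- glass_jar: Glass jar with a steel lid, 72 mm in diameter, 110 mm tall, loose. Origin: centre of its underside.
- shoehorn: Curved orange plastic shoehorn lying arched on the table, about 170 x 36 mm, 18 mm high, loose. Origin: below its middle, on the table; its x runs along it.
- rack: White slotted metal rack, 250 x 100 mm, 66 mm high, fixed; three brushes stand in it in a row along its x. Origin: centre of its underside.
- brush1: Brush with a pale wooden handle standing bristle-up in the rack, its top about 200 mm above the table, loose. Origin: centre of the handle's lower end.
- brush2: The same with a dark wooden handle.
- brush3: The same with a red handle.
There are look-alikes about, which are no part of the job. What is shaped like the brush2 but orange is not meant. Of the things that look like the shoehorn, take the one that is farthest to the robot's right at the start.

How it is judged (in metres and radians):
At the end, for the whole second after the job is handed in: The red rib has come clockwise to the pointer and rests there within 0.15 rad (wheel angle 0, not a whole turn away), and the jars, shoehorn and brushes are within 20 mm of where they stood and not tipped (value of joint wheel between -0.15 and 0.15 rad and velocity of joint wheel between -0.1 and 0.1 rad/s and distance of each of blue_jar, glass_jar, shoehorn, brush1, brush2, brush3 from where it was at the start of the episode below 0.02 m and angle between each of blue_jar, glass_jar, shoehorn, brush1, brush2, brush3's own z axis and vertical below 0.3 rad); the robot touches nothing.
It fails at once if the wheel clicks past the red rib's place at the pointer (value of joint wheel above 0.7 rad).
It fails at once if a jar, a brush or the shoehorn is lifted, pushed 20 mm or tipped over (distance of any of blue_jar, glass_jar, shoehorn, brush1, brush2, brush3 from where it was at the start of the episode above 0.02 m or angle between any of blue_jar, glass_jar, shoehorn, brush1, brush2, brush3's own z axis and vertical above 0.3 rad).
It also fails if it takes over 51 s, if anything falls off the work surface, if the arm or the gripper's body presses on something with over 40 N, if the wrist force passes 120 N, or if a joint passes its speed limit or range.

## Working session

There is one attempt and no reset: what is moved stays moved. The work goes in short steps, Python scripts to look and compute and a tool call to move; the robot and the scene stay as the last step left them, time stands still between calls to the robot, and variables do not carry over. Pictures are saved under pics/ and viewed, about 8 in all and at most 12, crops included, and the job is handed in when it is done.

Besides the shell and the picture viewer there is one more tool, called after "Call:" as name(argument=value, ...) on one line, values as JSON. carry_out: Moves the arm, as the interface text tells. Its arguments: {"type":"object","properties":{"moves":{"type":"array"},"squeeze":{"type":"number"}},"required":["moves"]}

```bash
mkdir -p pics; python3 - <<'E'
from plant import r
import cv2
for n in("scene","top"):
    cv2.imwrite(f"pics/{n}0.png",r.capture(n)); p=r.camera_params(n); print(n,{k:p[k].round(4).tolist() if hasattr(p[k],'round') else p[k] for k in p})
s=r.get_state(); print(s, r.tcp_to_grasp)
E
```

```text
scene {'K': [[430.0575, 0.0, 327.792], [0.0, 430.0575, 199.1596], [0.0, 0.0, 1.0]], 'D': [-0.0827, 0.0, 0.0, 0.0, 0.0], 'rvec': [2.4279, 0.6998, -0.2514], 'tvec': [-0.5068, -0.261, 1.4343]}
top {'K': [[502.8322, 0.0, 325.1001], [0.0, 502.8322, 194.187], [0.0, 0.0, 1.0]], 'D': [-0.01, 0.0, 0.0, 0.0, 0.0], 'rvec': [2.1043, -2.1531, 0.2039], 'tvec': [-0.0396, 0.6443, 1.3485]}
{'time_s': 0.1, 'joints': array([ 8.17658306e+01,  2.05887402e+01,  6.39834337e-01, -1.66616173e-02,
       -7.01357803e+01, -1.65084571e+01]), 'qd': array([-0.01055065, -0.07905782,  0.06567295, -0.02851715, -0.05817917,
       -0.016395  ]), 'joint_torque': array([-1.93816755e-03, -5.84162521e+01,  2.93751901e+01,  7.01558813e+00,
        1.02028847e-02, -4.54539088e-05]), 'tcp_pos': array([0.28234915, 0.6126401 , 0.22571001]), 'eef_rot': array([  96.03064065,   89.91387701, -108.71765886]), 'contact_force': array([ 0.1939431 , -1.44928687,  0.33318433]), 'moment': array([ 0.00927454, -0.02557481, -0.00205089]), 'gripper_width': 0.08757694038564104} 0.0188
```

View pics/scene0.png

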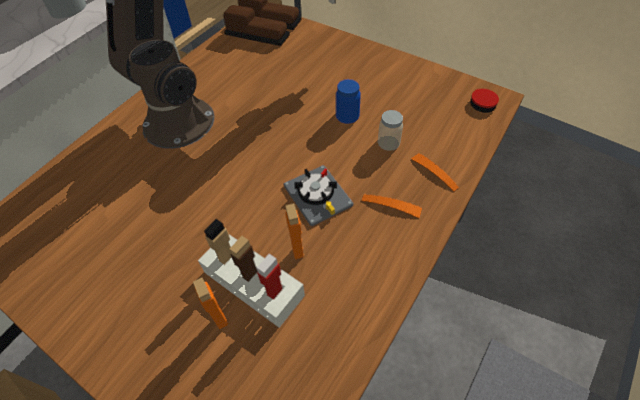

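View pics/top0.png

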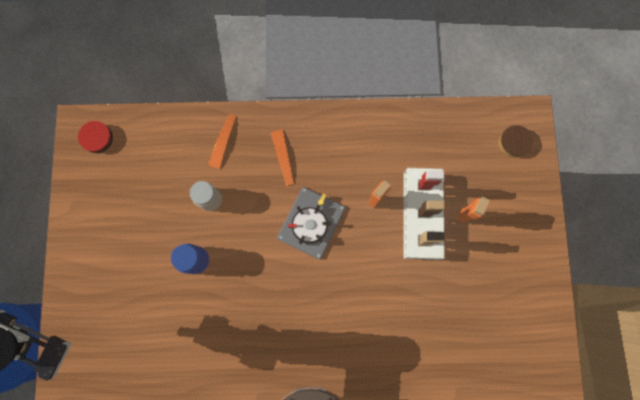

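The top view shows the wheel at (311,224), the pointer at (322,199) and the red rib at (292,226). Nothing needs grasping. Two orange shoehorn shapes, at (223,142) and (283,157), and two orange brush-like pieces, at (380,193) and (477,208), stand nearby. The shoehorn meant is the one at (283,157), farthest right, and I'll keep clear of all of them. Next I measure and check with an enlarged crop.

```bash
cat > h.py <<'E'
import cv2,numpy as np
from plant import r
def cast(n,uv,z):
    p=r.camera_params(n);R=cv2.Rodrigues(np.array(p["rvec"],float))[0];t=np.array(p["tvec"],float).ravel()
    q=cv2.undistortPoints(np.array([[uv]],float),np.array(p["K"]),np.array(p["D"]))[0,0]
    d=R.T@np.r_[q,1];c=-R.T@t
    return c+d*(z-c[2])/d[2]
def proj(n,X):
    p=r.camera_params(n)
    return cv2.projectPoints(np.array([X],float),np.array(p["rvec"],float),np.array(p["tvec"],float),np.array(p["K"]),np.array(p["D"]))[0].reshape(-1,2)
def blobs(im,lo,hi,box,amin=8):
    h=cv2.cvtColor(im,cv2.COLOR_BGR2HSV);m=cv2.inRange(h,lo,hi)
    k=np.zeros_like(m);x0,y0,x1,y1=box;k[y0:y1,x0:x1]=m[y0:y1,x0:x1]
    n,_,s,c=cv2.connectedComponentsWithStats(k)
    return [(c[i].round(2),int(s[i,4])) for i in range(1,n) if s[i,4]>=amin]
E
python3 - <<'E'
from h import *
T=cv2.imread("pics/top0.png");S=cv2.imread("pics/scene0.png")
bx={"top":(275,185,350,262),"scene":(280,160,356,226)}
for n,im in(("top",T),("scene",S)):
    b=bx[n]
    for name,lo,hi,z in(("red",(0,150,90),(6,255,255),.05),("red2",(174,150,90),(180,255,255),.05),("yel",(22,120,120),(35,255,255),.036),("white",(0,0,170),(180,40,255),.034)):
        for c,a in blobs(im,lo,hi,b): print(n,name,c,a,cast(n,c,z).round(4))
    h=cv2.cvtColor(im,cv2.COLOR_BGR2HSV)
# base plate corners from grey mask (top): minimal rectangle
h=cv2.cvtColor(T,cv2.COLOR_BGR2HSV);m=np.zeros(h.shape[:2],np.uint8);m[185:262,275:350]=(cv2.inRange(h,(0,0,0),(180,255,255))&~cv2.inRange(h,(0,90,0),(20,255,255)))[185:262,275:350]
m=cv2.morphologyEx(m,cv2.MORPH_OPEN,np.ones((3,3)))
c=max(cv2.findContours(m,0,1)[0],key=cv2.contourArea)
for p in cv2.boxPoints(cv2.minAreaRect(c)): print("corner",p,cast("top",p,.014).round(4))
a=cv2.resize(T[160:270,250:400],None,fx=5,fy=5,interpolation=cv2.INTER_CUBIC)
cv2.imwrite("pics/crop1.png",a)
E
```

```text
top red [291.73 225.27] 15 [0.559  0.0405 0.05  ]
top yel [321.42 199.78] 36 [ 0.6317 -0.0438  0.036 ]
top white [309.24 224.41] 581 [ 0.5623 -0.0079  0.034 ]
scene red [324.15 171.81] 27 [0.5643 0.0396 0.05  ]
scene yel [329.6  205.49] 47 [ 0.6351 -0.0437  0.036 ]
scene white [314.55 185.75] 324 [ 0.5614 -0.0069  0.034 ]
scene white [326.9 192.7] 10 [ 0.6044 -0.0093  0.034 ]
corner [275.41858 238.32419] [0.5272 0.0894 0.014 ]
corner [301.67285 184.17474] [0.6827 0.0124 0.014 ]
corner [346.47437 205.89667] [ 0.616  -0.1156  0.014 ]
corner [320.2201 260.0461] [ 0.4629 -0.0366  0.014 ]
```

View pics/crop1.png

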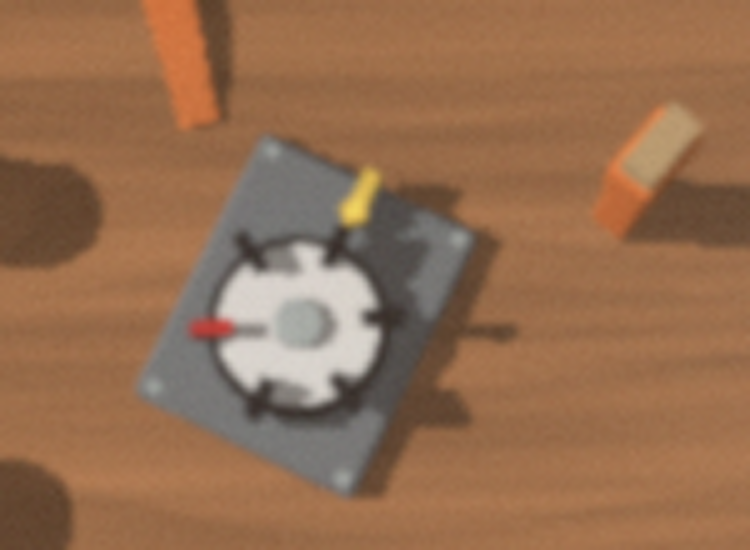

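The crop confirms it: the red rib at crop (210,328) points left. One black rib at (245,250) sits between it and the rib at the pointer (355,212), so the wheel is 2 clicks short (-2.09). Both views and the plate corners agree on the axis at (0.5625, -0.008) and the pointer direction at -26.5°. The gaps are then at 183.5° and 123.5° in the world frame, on the clear robot and left side.

```bash
python3 - <<'E'
from h import *
from scipy.spatial.transform import Rotation as Ro
s=r.get_state();R=Ro.from_euler('xyz',s["eef_rot"],degrees=True).as_matrix();print(R.round(3))
print("jaw deg",np.degrees(np.arctan2(R[1,1],R[0,1])),s["tcp_pos"])
for a in(183.5,163.5,143.5,123.5):
    print(a,.5625+.066*np.cos(np.radians(a)),-.008+.066*np.sin(np.radians(a)))
T=cv2.imread("pics/top0.png")
for nm,uv,z in(("blue",(190,256),.125),("glass",(203,194),.11),("or",(381,187),.2)):print(nm,cast("top",uv,z).round(3))
E
```

```text
[[-0.    -0.419 -0.908]
 [-0.001 -0.908  0.419]
 [-1.     0.001 -0.   ]]
jaw deg -114.74830627230313 [0.28234915 0.6126401  0.22571001]
183.5 0.49662310330415677 -0.012029203609300558
163.5 0.49921789749869927 0.010745012750458891
143.5 0.5094454471992637 0.031258303925588524
123.5 0.5260721589694042 0.047036464256433104
blue [0.475 0.302 0.125]
glass [0.642 0.275 0.11 ]
or [ 0.632 -0.194  0.2  ]
```

Call:
carry_out(moves=[[15,-43,0,0,0,-0.074,0],[30,-86,0,0,0,-0.148,0],[45,-129,0,0,0,-0.222,0],[60,-172,0,0,0,-0.296,0],[75,-215,0,0,0,-0.37,0]], squeeze=10)

```text
time_s: 0.6
tcp_pos: [0.3576, 0.3961, 0.2263]
eef_rot: [102.4, 90.0, -123.7]
contact_force: [0.9, -0.5, 0.1]
gripper_width: 0.0531
```

Call:
carry_out(moves=[[15,-43,0,0,0,-0.074,0],[30,-86,0,0,0,-0.148,0],[45,-129,0,0,0,-0.222,0],[60,-172,0,0,0,-0.296,0],[75,-215,0,0,0,-0.37,0]])

```text
time_s: 1.1
tcp_pos: [0.4325, 0.1812, 0.2266]
eef_rot: [-14.5, 90.0, 98.2]
contact_force: [1.0, 0.9, -0.5]
gripper_width: 0.0133
```

Call:
carry_out(moves=[[15,-45,-25,0,0,-0.08,0],[35,-90,-50,0,0,-0.16,0],[50,-135,-75,0,0,-0.24,0],[65,-180,-100,0,0,-0.338,0],[65,-195,-117,0,0,-0.338,0]])

```text
time_s: 1.6
tcp_pos: [0.4981, -0.0143, 0.1086]
eef_rot: [-115.9, 90.0, -22.7]
contact_force: [1.4, 0.3, 0.2]
gripper_width: 0.0004
```

```bash
python3 - <<'E'
from h import *
s=r.get_state();print(s["tcp_pos"],s["eef_rot"],s["joints"],s["time_s"],s["gripper_width"],s["contact_force"])
t=r.capture("top");c=r.capture("scene")
a=cv2.resize(t[170:280,250:370],None,fx=3.3,fy=4.5,interpolation=2) if 0 else cv2.resize(t[170:280,255:365],(400,400),interpolation=2)
b=cv2.resize(c[120:230,260:370],(400,400),interpolation=2)
cv2.imwrite("pics/c2.png",np.hstack([a,b]))
E
```

```text
[ 0.49810373 -0.01434516  0.10861993] [-115.88971341   89.98350122  -22.65481241] [ 2.09973043e+01  1.04894128e+01 -3.04409706e+01  1.50770484e-02
 -4.90576800e+01 -1.77722820e+01] 1.6 0.0004226854516311755 [1.42035955 0.31710585 0.15386483]
```

View pics/c2.png

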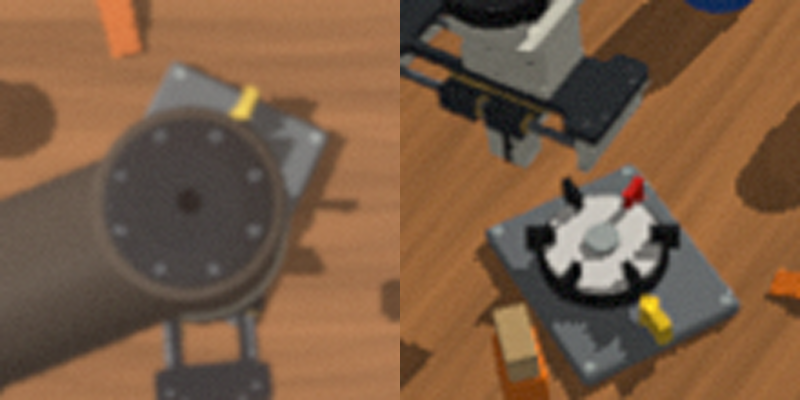

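```bash
python3 - <<'E'
from h import *
from scipy.spatial.transform import Rotation as Ro
s=r.get_state();p=s["tcp_pos"];R=Ro.from_euler('xyz',s["eef_rot"],degrees=True).as_matrix()
print("jaw",np.degrees(np.arctan2(R[1,1],R[0,1])))
X=[p,p+R[:,1]*.021,p-R[:,1]*.021,p+R[:,1]*.065,p-R[:,1]*.065,p-R[:,0]*.066]
u=proj("scene",X);print(u.round(1))
c=r.capture("scene");k=6
a=cv2.resize(c[90:190,250:380],None,fx=k,fy=k,interpolation=2)
for i,q in enumerate(u): cv2.circle(a,tuple(int(v) for v in (q-[250,90])*k+k/2),4,[(0,255,0),(255,0,0),(0,0,255),(255,255,0),(0,255,255),(255,0,255)][i],-1)
cv2.imwrite("pics/c3.png",a)
E
```

```text
jaw -176.77025291026698
[[291.6 161.7]
 [285.2 158.9]
 [298.1 164.5]
 [271.9 153.2]
 [312.  170.4]
 [289.7 145.1]]
```

View pics/c3.png

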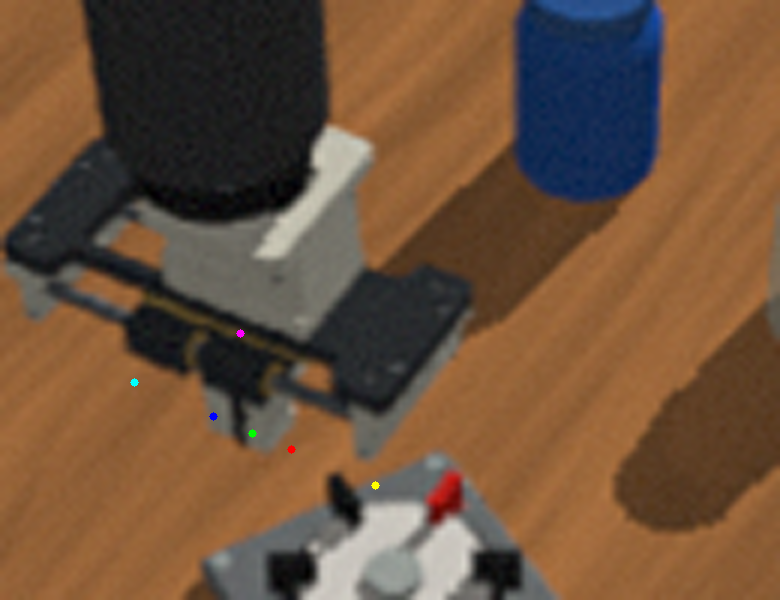

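The fingers are shut (blob about 42 mm wide, at crop (245,430)) and hang over the robot-side gap. The body flanges are well above the ribs. Descending into the gap.

Call:
carry_out(moves=[[0,0,-25,0,0,0,0],[0,0,-45,0,0,0,0],[0,0,-60,0,0,0,0],[0,0,-68,0,0,0,0],[0,0,-68,0,0,0,0]])

```text
time_s: 2.25
tcp_pos: [0.4973, -0.0114, 0.0413]
eef_rot: [107.0, 89.9, -159.5]
contact_force: [-0.5, -0.1, 0.7]
gripper_width: 0.0008
```

Call:
carry_out(moves=[[0,4.6,0,0,0,-0.07,0],[0,9.2,0,0,0,-0.14,0],[0.5,13.8,0,0,0,-0.21,0],[1.5,18.3,0,0,0,-0.28,0],[2.6,22.7,0,0,0,-0.35,0]])

```text
time_s: 2.75
tcp_pos: [0.4999, 0.0107, 0.0427]
eef_rot: [-168.0, 90.0, -94.7]
contact_force: [-1.7, -3.4, 0.6]
gripper_width: 0.0006
```

Call:
carry_out(moves=[[1.5,4.4,0,0,0,-0.07,0],[3.2,8.7,0,0,0,-0.14,0],[5.3,12.8,0,0,0,-0.21,0],[7.6,16.8,0,0,0,-0.28,0],[10.2,20.6,0,0,0,-0.35,0]])

```text
time_s: 3.25
tcp_pos: [0.5104, 0.0317, 0.0427]
eef_rot: [-39.8, 90.0, 13.4]
contact_force: [-0.8, -0.9, 0.6]
gripper_width: 0.0004
```

Call:
carry_out(moves=[[2.9,3.6,0,0,0,-0.07,0],[6.0,7.0,0,0,0,-0.14,0],[9.4,10.1,0,0,0,-0.21,0],[12.9,13.1,0,0,0,-0.28,0],[16.7,15.7,0,0,0,-0.35,0]])

```text
time_s: 3.75
tcp_pos: [0.5279, 0.0479, 0.043]
eef_rot: [-12.2, 89.9, 21.0]
contact_force: [0.3, -0.1, 0.5]
gripper_width: 0.0003
```

Call:
carry_out(moves=[[0,0,0,0,0,0,0],[0,0,0,0,0,0,0],[0,0,0,0,0,0,0],[0,0,0,0,0,0,0],[0,0,0,0,0,0,0]])

```text
time_s: 4.25
tcp_pos: [0.5269, 0.0469, 0.0417]
eef_rot: [-18.2, 90.0, 15.1]
contact_force: [-0.1, -0.8, -0.1]
gripper_width: 0.0006
```

```bash
python3 - <<'E'
from h import *
s=r.get_state();print(s["tcp_pos"],s["time_s"],s["contact_force"])
c=r.capture("scene");cv2.imwrite("pics/c4.png",cv2.resize(c[120:230,250:390],None,fx=5,fy=5,interpolation=2))
for lo,hi in(((0,150,90),(6,255,255)),((174,150,90),(180,255,255))):
    for q,a in blobs(c,lo,hi,(280,160,356,226)):
        P=cast("scene",q,.048);print(q,a,P,np.degrees(np.arctan2(P[1]+.008,P[0]-.5625)))
E
```

```text
[0.52691242 0.04693874 0.04166285] 4.25 [-0.05677465 -0.79190279 -0.12516114]
[332.77 184.14] 44 [0.60817395 0.01583067 0.048     ] 27.553580876349884
```

View pics/c4.png

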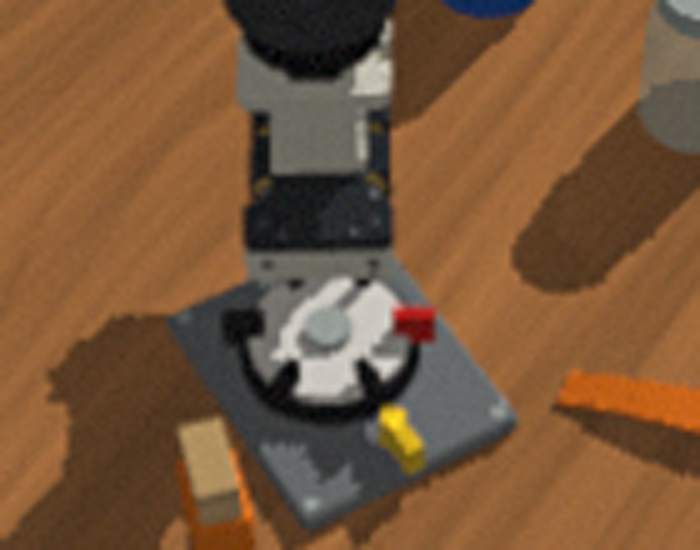

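One click made: the red rib is now at crop (414,322), about 30° in the world frame, one click short of the pointer. The finger rests free in the next gap. I'll lift, go back to the robot side and repeat the same stroke once.

Call:
carry_out(moves=[[0,0,25,0,0,0,0],[0,0,40,0,0,0,0],[-8,-16,40,0,0,0.14,0],[-16,-32,40,0,0,0.28,0],[-22,-44,40,0,0,0.42,0]])

```text
time_s: 4.8
tcp_pos: [0.5044, 0.0023, 0.0817]
eef_rot: [87.5, 90.0, 145.2]
contact_force: [0.4, 0.5, -0.0]
gripper_width: 0.0006
```

Call:
carry_out(moves=[[-7.5,-15,0,0,0,0.14,0],[-7.5,-15,0,0,0,0.28,0],[-7.5,-15,0,0,0,0.42,0],[-7.5,-15,0,0,0,0.56,0],[-7.5,-15,0,0,0,0.63,0]])

```text
time_s: 5.3
tcp_pos: [0.4974, -0.0122, 0.0816]
eef_rot: [119.5, 90.0, -146.7]
contact_force: [0.3, 0.1, -0.4]
gripper_width: 0.0002
```

```bash
python3 - <<'E'
from h import *
from scipy.spatial.transform import Rotation as Ro
s=r.get_state();R=Ro.from_euler('xyz',s["eef_rot"],degrees=True).as_matrix();print(s["tcp_pos"],np.degrees(np.arctan2(R[1,1],R[0,1])))
c=r.capture("scene")
for lo,hi in(((0,150,90),(6,255,255)),((174,150,90),(180,255,255))):
    for q,a in blobs(c,lo,hi,(280,160,356,226)):
        P=cast("scene",q,.046);print(q,a,P,np.degrees(np.arctan2(P[1]+.008,P[0]-.5625)))
def pt(a,rr,z): return [.5625+rr*np.cos(np.radians(a)),-.008+rr*np.sin(np.radians(a)),z]
print("expected px red at 33.5:",proj("scene",[pt(33.5,48,0.05) if 0 else pt(33.5,.048,.05),pt(33.5,.06,.04)]).round(1))
E
```

```text
[ 0.49741239 -0.0121539   0.08157764] -176.1956795937476
[332.78 184.09] 45 [0.6072531  0.01732605 0.046     ] 29.50578493154505
expected px red at 33.5: [[331.6 182.2]
 [335.8 184.3]]
```

The red rib is where one click should put it (pixel 332.8,184.1, expected between 331.6,182.2 and 335.8,184.3). Second stroke.

Call:
carry_out(moves=[[0,0,-20,0,0,0,0],[0,0,-32,0,0,0,0],[0,0,-40,0,0,0,0],[0,0,-40,0,0,0,0],[0,0,-40,0,0,0,0]])

```text
time_s: 5.85
tcp_pos: [0.4977, -0.012, 0.0418]
eef_rot: [173.1, 90.0, -93.4]
contact_force: [-0.1, 0.3, 0.2]
gripper_width: 0.0003
```

Call:
carry_out(moves=[[0,4.6,0,0,0,-0.07,0],[0,9.2,0,0,0,-0.14,0],[0.5,13.8,0,0,0,-0.21,0],[1.5,18.3,0,0,0,-0.28,0],[2.6,22.7,0,0,0,-0.35,0]])

```text
time_s: 6.35
tcp_pos: [0.4996, 0.0102, 0.0422]
eef_rot: [153.2, 89.9, -133.5]
contact_force: [-1.0, -5.2, 0.8]
gripper_width: 0.0004
```

Call:
carry_out(moves=[[1.5,4.4,0,0,0,-0.07,0],[3.2,8.7,0,0,0,-0.14,0],[5.3,12.8,0,0,0,-0.21,0],[7.6,16.8,0,0,0,-0.28,0],[10.2,20.6,0,0,0,-0.35,0]])

```text
time_s: 6.85
tcp_pos: [0.5099, 0.0312, 0.0421]
eef_rot: [141.9, 90.0, -164.9]
contact_force: [-2.3, 0.2, -0.9]
gripper_width: 0.0003
```

Call:
carry_out(moves=[[2.9,3.6,0,0,0,-0.07,0],[6.0,7.0,0,0,0,-0.14,0],[9.4,10.1,0,0,0,-0.21,0],[12.9,13.1,0,0,0,-0.28,0],[16.7,15.7,0,0,0,-0.35,0]])

```text
time_s: 7.35
tcp_pos: [0.5277, 0.0474, 0.0424]
eef_rot: [-11.8, 89.9, 21.3]
contact_force: [-0.1, 0.3, -0.1]
gripper_width: 0.0006
```

Call:
carry_out(moves=[[0,0,0,0,0,0,0],[0,0,0,0,0,0,0],[0,0,0,0,0,0,0],[0,0,0,0,0,0,0],[0,0,0,0,0,0,0]])

```text
time_s: 7.85
tcp_pos: [0.5269, 0.0469, 0.0416]
eef_rot: [-13.7, 90.0, 19.7]
contact_force: [-0.2, -1.3, -0.6]
gripper_width: 0.0005
```

Call:
carry_out(moves=[[0,0,20,0,0,0,0],[0,0,60,0,0,0,0],[0,0,100,0,0,0,0],[-20,20,140,0,0,0,0],[-50,50,150,0,0,0,0]])

```text
time_s: 8.35
tcp_pos: [0.4793, 0.0976, 0.1958]
eef_rot: [-12.6, 89.6, 20.7]
contact_force: [-0.4, 1.8, -0.0]
gripper_width: 0.0004
```

Call:
carry_out(moves=[[-20,40,0,0,0,0,0],[-30,80,0,0,0,0,0],[-40,120,0,0,0,0,0],[-45,160,0,0,0,0,0],[-50,200,0,0,0,0,0]])

```text
time_s: 8.85
tcp_pos: [0.4263, 0.2985, 0.1919]
eef_rot: [22.4, 90.0, 55.8]
contact_force: [0.5, -0.3, 0.7]
gripper_width: 0.0002
```

```bash
python3 - <<'E'
from h import *
s=r.get_state();print(s["tcp_pos"],s["time_s"],s["contact_force"])
c=r.capture("scene");t=r.capture("top")
cv2.imwrite("pics/top5.png",t);cv2.imwrite("pics/scene5.png",c)
a=cv2.resize(t[170:280,255:365],(400,400),interpolation=2);b=cv2.resize(c[130:240,260:370],(400,400),interpolation=2)
cv2.imwrite("pics/c5.png",np.hstack([a,b]))
for n,im,b in(("scene",c,(280,160,356,226)),("top",t,(275,185,350,262))):
  for q,a in blobs(im,(0,150,90),(6,255,255),b):
    P=cast(n,q,.048);print(n,q,a,P,np.degrees(np.arctan2(P[1]+.008,P[0]-.5625)))
for n in("scene","top"):
  a,b=cv2.imread(f"pics/{n}0.png"),cv2.imread(f"pics/{n}5.png")
  for nm,lo,hi in(("blue",(105,120,60),(125,255,255)),("orange",(6,190,150),(14,255,255)),("red",(0,170,80),(5,255,255))):
    for im in(a,b):print(n,nm,[(q.tolist(),k) for q,k in blobs(im,lo,hi,(60,60,600,330),25)][:8])
E
```

```text
[0.42625105 0.29851821 0.19192078] 8.85 [ 0.48340733 -0.30526773  0.71462766]
scene [323.8  196.16] 25 [ 0.60953137 -0.03265172  0.048     ] -27.661499612200206
top [317. 208.] 13 [ 0.60643604 -0.0308241   0.048     ] -27.45118571516105
scene blue [([347.75, 101.16], 895)]
scene blue [([347.74, 101.18], 896)]
scene orange [([435.03, 169.86], 422), ([394.36, 203.87], 516), ([214.1, 298.9], 94)]
scene orange [([434.96, 169.87], 423), ([394.21, 203.84], 517), ([214.32, 299.34], 101)]
scene red [([484.8, 97.66], 394), ([324.04, 172.14], 28), ([271.95, 281.86], 378)]
scene red [([484.82, 97.63], 393), ([323.88, 196.32], 25), ([271.92, 281.83], 379)]
top blue [([184.26, 257.32], 498)]
top blue [([181.83, 247.52], 42)]
top orange []
top orange []
top red [([93.67, 135.71], 735)]
top red [([93.58, 135.71], 729)]
```

View pics/c5.png

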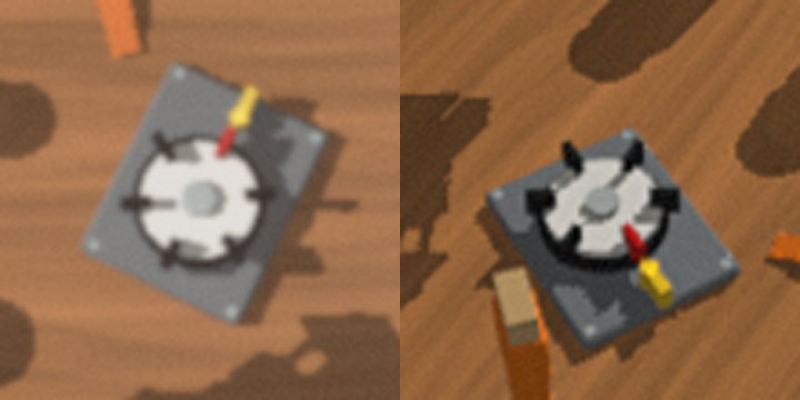

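The red rib now sits at the pointer: crop (228,140) in the top view and (635,242) in the scene view, measured at -27.5° against the pointer's -26.5°. The arm is clear, so I'm handing in.

```bash
python3 -c "
from plant import r
print(r.close_job())"
```

```text
the job is handed in; nothing more can be done
None
```

The refill reminder is set: the red rib has clicked in at the yellow pointer, and I handed the job in at about 9 s. The hand-in gives no verdict, so the evidence is my own last check.

- **What I did:** The wheel started two clicks short. I made two clockwise strokes with the shut fingertips, each moving about 60° from one gap to the next on the robot's side. After each stroke I let the wheel settle, lifted the fingers and checked the rib with a camera.
- **Wheel:** Both cameras put the red rib at about -27.5°, against -26.5° for the pointer. That is about 1° apart; the limit is 8.6° (0.15 rad).
- **Other items:** In the scene camera, the blue jar, both shoehorns and the red brush moved less than 0.2 px between the first and last pictures. I did not measure the glass jar or the other two brushes; they stood well clear of the arm's path.
- **Check that failed:** In the last top picture the blue jar came out differently because the arm was hiding it, so I relied on the scene camera for that jar.
- **Robot:** The contact force peaked at about 5 N, and the arm was clear of everything at the end.

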